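# Press dosing spoons shut and clip them in the rack

### The job

Slide the guard gate of the lid press fully open and get all the lidded dosing spoons on the table ready: slide each one's box into the lid press and hold it firmly against the stop plate until the sprung plunger has pushed the lid fully home (let the press do this; do not push on the lids with the fingers), then draw it out and push its handle down past the sprung jaw of a free slot in the rack until it is fully seated, lid up, with the box at the jaw end. At the end slide the guard gate fully closed again; leave the jar, the eyeglass case and the metal spoon where they are.

Things in the scene. Friction and masses are not known exactly. Their poses are not given: they have to be found in the camera images.
- spoon1_mid (a point): Lidded dosing spoon (2 or 3 are present), lying lid up: white box at one end, straight round aluminium handle 12 mm thick, foot plate at the tail; 70 g. This point: where to hold it, near balance, on the handle axis, 22 mm over the underside. x along the handle to the box, z up. Bare handle from 60 mm behind to 61 mm ahead, then the box; foot plate (6 thick, 22 wide) 60 to 66 mm behind.
- spoon1_box (a point): Point in the box of spoon 1, on the line of the handle axis, 78 mm ahead of the hold point, 22 mm above the underside; same axes. The box is 34 x 34 mm, 32 mm high, with a round lid on top.
- lid1 (a joint): How far the round dark grey push-in lid (24 mm across) of spoon 1 is pushed down, m: 0 = open (7 mm proud of the box), 0.006 = fully home (1 mm proud). Stiff: it yields slowly, taking about four to ten seconds under the press's plunger, and stays where it is left.
- spoon2_mid (a point): Lidded dosing spoon (2 or 3 are present), lying lid up: white box at one end, straight round aluminium handle 12 mm thick, foot plate at the tail; 70 g. This point: where to hold it, near balance, on the handle axis, 22 mm over the underside. x along the handle to the box, z up. Bare handle from 60 mm behind to 61 mm ahead, then the box; foot plate (6 thick, 22 wide) 60 to 66 mm behind.
- spoon2_box (a point): Point in the box of spoon 2, on the line of the handle axis, 78 mm ahead of the hold point, 22 mm above the underside; same axes. The box is 34 x 34 mm, 32 mm high, with a round lid on top.
- lid2 (a joint): How far the round dark grey push-in lid (24 mm across) of spoon 2 is pushed down, m: 0 = open (7 mm proud of the box), 0.006 = fully home (1 mm proud). Stiff: it yields slowly, taking about four to ten seconds under the press's plunger, and stays where it is left.
- spoon3_mid (a point): Lidded dosing spoon (2 or 3 are present), lying lid up: white box at one end, straight round aluminium handle 12 mm thick, foot plate at the tail; 70 g. This point: where to hold it, near balance, on the handle axis, 22 mm over the underside. x along the handle to the box, z up. Bare handle from 60 mm behind to 61 mm ahead, then the box; foot plate (6 thick, 22 wide) 60 to 66 mm behind.
- spoon3_box (a point): Point in the box of spoon 3, on the line of the handle axis, 78 mm ahead of the hold point, 22 mm above the underside; same axes. The box is 34 x 34 mm, 32 mm high, with a round lid on top.
- lid3 (a joint): How far the round dark grey push-in lid (24 mm across) of spoon 3 is pushed down, m: 0 = open (7 mm proud of the box), 0.006 = fully home (1 mm proud). Stiff: it yields slowly, taking about four to ten seconds under the press's plunger, and stays where it is left.
- press_home (a point): White plastic lid press, fixed. This point is where a spoon's hold point is when the spoon stands on the press's 6 mm base plate with its box pushed fully home; 28 mm above the table. x: push-in direction, along the channel. Ahead of this point the base plate begins at 25 mm, a flared mouth at 29 mm, the straight channel (40 mm wide, walls 28 mm above the table) at 45 mm.
- stop_face (a point): Centre of the face of the press's steel stop plate when not pushed (34 mm wide), at the end of the channel, 85 mm ahead of press_home, 28 mm above the table; it does not move with the plate. Same axes.
- stop (a joint): How far the stop plate is pushed back, m: 0 at rest, 0.010 at its hard stop. Pushing it (5 to 20 N, with the box of a spoon) brings the plunger down 1.6 times as far on the lid, with a spring. When let go, the plate pushes the spoon back and the plunger rises; the spoon is then drawn straight back out.
- gate_knob (a point): Dark grey knob (20 mm along x, 16 mm along y, 49 to 75 mm above the table) of the press's sliding guard gate; this point 60 mm above the table, moves with it. Axes as press_home. The clear gate (42 mm wide, centred 16 mm to the -y side of the knob, top 35 mm above the table), closed, bars the channel mouth 21 mm ahead of press_home.
- gate (a joint): How far the guard gate is slid open towards the press's +y side, m: 0 = closed, 0.060 = fully open (channel mouth free). It moves with about 2 N and stays where it is left.
- plunger_tip (a point): Underside of the press's round sprung steel plunger (18 mm across), over the box when home; 49 mm above the table when up (an open lid on the base plate reaches 45 mm). It hangs from an overhead arm 67 to 93 mm above the table, whose near end is 62 mm ahead of press_home.
- slot1 (a point): Slot 1 of 3 in the clip rack: where a spoon's hold point is when fully seated, 34 mm above the table. x along the slot to its jaw end (where the box must point), z up. The slot has a fork clip 38 mm ahead, fixed cheek on -y, and a plain fork 39 mm behind, 16 and 10 mm long; flared mouths about 25 mm wide, tops 26 mm above this point. Use slots in any order.
- slot2 (a point): Slot 2 of 3 in the clip rack: where a spoon's hold point is when fully seated, 34 mm above the table. x along the slot to its jaw end (where the box must point), z up. The slot has a fork clip 38 mm ahead, fixed cheek on -y, and a plain fork 39 mm behind, 16 and 10 mm long; flared mouths about 25 mm wide, tops 26 mm above this point. Use slots in any order.
- slot3 (a point): Slot 3 of 3 in the clip rack: where a spoon's hold point is when fully seated, 34 mm above the table. x along the slot to its jaw end (where the box must point), z up. The slot has a fork clip 38 mm ahead, fixed cheek on -y, and a plain fork 39 mm behind, 16 and 10 mm long; flared mouths about 25 mm wide, tops 26 mm above this point. Use slots in any order.
- rack: Dark grey clip rack, fixed; origin on the table under slot 2, x and z as the slots. Base plate 108 x 190 mm, 6 mm thick; slots 70 mm apart along y: slot 1 at +70, slot 3 at -70 mm. Each fork clip has a steel sprung hinged jaw on its +y side: a handle pushed straight down (5 to 15 N) swings it aside and it snaps over the seated handle. A seated box hangs clear ahead of the plate.
- jar_mid (a point): Empty glass jar with steel twist lid, 72 mm across, 92 mm high; point half-way up. Bystander.
- case_mid (a point): Dark blue eyeglass case, 60 x 160 x 36 mm; point at its centre. Bystander.
- metal_spoon: Silver metal spoon, 160 mm long, lying flat. Bystander.
Not all that is in view belongs to the job. What is shaped like the part that bears spoon3_mid but purple is not meant.

How it is judged:
On the way, in this order (a step that is already met when the one before it is completed fails the run):
1. the guard gate is slid open (at least 50 mm) (value of joint gate above 0.05 m), for 0.2 s.
2. a spoon is held against the stop plate, plate pushed back at least 8 mm, with the plunger pressing on its lid, for 0.5 s (value of joint stop above 0.008 m and contact force between any of lid1, lid2, lid3 and plunger above 0.5 N), for 0.5 s.
At the end, for the whole second after the job is handed in: Every spoon present has its lid pushed in at least 5 of 6 mm and lies at rest in a rack slot: hold point within 15 mm along, 4 mm across and 4 mm in height of a slot's point, handle within 0.08 rad of the slot's line, box at the jaw end, lid up. The guard gate is closed to within 5 mm (value of joint gate below 0.005 m and value of joint each of lid1, lid2, lid3 above 0.005 m and ((x of spoon1_mid in the frame of slot1 between -0.015 and 0.015 m and y of spoon1_mid in the frame of slot1 between -0.004 and 0.004 m and z of spoon1_mid in the frame of slot1 between -0.004 and 0.004 m and x of spoon1_box in the frame of slot1 above 0.05 m and angle between the x axis of spoon1_mid and the x axis of slot1, either way round below 0.08 rad) or (x of spoon1_mid in the frame of slot2 between -0.015 and 0.015 m and y of spoon1_mid in the frame of slot2 between -0.004 and 0.004 m and z of spoon1_mid in the frame of slot2 between -0.004 and 0.004 m and x of spoon1_box in the frame of slot2 above 0.05 m and angle between the x axis of spoon1_mid and the x axis of slot2, either way round below 0.08 rad) or (x of spoon1_mid in the frame of slot3 between -0.015 and 0.015 m and y of spoon1_mid in the frame of slot3 between -0.004 and 0.004 m and z of spoon1_mid in the frame of slot3 between -0.004 and 0.004 m and x of spoon1_box in the frame of slot3 above 0.05 m and angle between the x axis of spoon1_mid and the x axis of slot3, either way round below 0.08 rad)) and angle between each of spoon1_mid, spoon2_mid, spoon3_mid's own z axis and vertical below 0.25 rad and linear speed of each of spoon1, spoon2, spoon3 below 0.03 m/s and ((x of spoon2_mid in the frame of slot1 between -0.015 and 0.015 m and y of spoon2_mid in the frame of slot1 between -0.004 and 0.004 m and z of spoon2_mid in the frame of slot1 between -0.004 and 0.004 m and x of spoon2_box in the frame of slot1 above 0.05 m and angle between the x axis of spoon2_mid and the x axis of slot1, either way round below 0.08 rad) or (x of spoon2_mid in the frame of slot2 between -0.015 and 0.015 m and y of spoon2_mid in the frame of slot2 between -0.004 and 0.004 m and z of spoon2_mid in the frame of slot2 between -0.004 and 0.004 m and x of spoon2_box in the frame of slot2 above 0.05 m and angle between the x axis of spoon2_mid and the x axis of slot2, either way round below 0.08 rad) or (x of spoon2_mid in the frame of slot3 between -0.015 and 0.015 m and y of spoon2_mid in the frame of slot3 between -0.004 and 0.004 m and z of spoon2_mid in the frame of slot3 between -0.004 and 0.004 m and x of spoon2_box in the frame of slot3 above 0.05 m and angle between the x axis of spoon2_mid and the x axis of slot3, either way round below 0.08 rad)) and ((x of spoon3_mid in the frame of slot1 between -0.015 and 0.015 m and y of spoon3_mid in the frame of slot1 between -0.004 and 0.004 m and z of spoon3_mid in the frame of slot1 between -0.004 and 0.004 m and x of spoon3_box in the frame of slot1 above 0.05 m and angle between the x axis of spoon3_mid and the x axis of slot1, either way round below 0.08 rad) or (x of spoon3_mid in the frame of slot2 between -0.015 and 0.015 m and y of spoon3_mid in the frame of slot2 between -0.004 and 0.004 m and z of spoon3_mid in the frame of slot2 between -0.004 and 0.004 m and x of spoon3_box in the frame of slot2 above 0.05 m and angle between the x axis of spoon3_mid and the x axis of slot2, either way round below 0.08 rad) or (x of spoon3_mid in the frame of slot3 between -0.015 and 0.015 m and y of spoon3_mid in the frame of slot3 between -0.004 and 0.004 m and z of spoon3_mid in the frame of slot3 between -0.004 and 0.004 m and x of spoon3_box in the frame of slot3 above 0.05 m and angle between the x axis of spoon3_mid and the x axis of slot3, either way round below 0.08 rad))); the robot touches nothing.
It fails at once if a bystander (jar, eyeglass case, metal spoon) is moved more than 3 cm (distance of any of jar_mid, case_mid, metal_spoon from where it was at the start of the episode above 0.03 m).
It fails at once if a lid is pushed with the fingers (over 4 N) (contact force between any of lid1, lid2, lid3 and the fingers above 4 N).
Of spoon1, spoon2, spoon3 only 2 to 3 are there at a start; the rules pass over those that are not, and their reading is None.
At some moment in a run one of spoon1, spoon2, spoon3 may be knocked a few centimetres aside while the robot is not near it.
Once in a run the grip may slacken for a moment while it holds something.
It also fails if it takes over 210 s, if anything falls off the work surface, if the arm or the gripper's body presses on something with over 40 N, if the wrist force passes 120 N, or if a joint passes its speed limit or range.

### The arm

A 7-joint arm with a two-finger parallel gripper is mounted at the origin on the work surface. World frame = base frame: x ahead of the robot, y to its left, z up, the work surface at z = 0. Lengths are in m, angles in rad, forces in N, time in s.
With the tool pointing down it reaches from about 0.35 to 0.9 m from the base axis. Payload 19.9 kg.
Tool frame: the origin (TCP) lies between the finger pads; the fingertips stand 19 mm ahead of it and the grasp point (between the pads) is the TCP; z points along the fingers, y is the line along which they close (so a half turn about z gives the same grasp; the last joint's range is limited). The gripper opens to 94 mm and grips with 3 to 60 N. Pads are 16 mm wide; open, the fingers measure 119 mm over their backs; the gripper's body (75 mm by 177 mm) begins 78 mm behind the grasp point.
Start: joints at [-1.335, 0.417, -0.01, 1.614, 0.005, 1.111, -0.053], TCP at [0.171, 0.601, 0.224] pointing down, gripper open.
Joint ranges: [-2.81, 2.81], [-0.39, 2.02], [-1.27, 1.25], [0.06, 2.57], [-1.19, 4.33], [0.19, 2], [-2.82, 2.82]. Speed limits (rad/s): [1.89, 1.89, 2.39, 2.39, 3.01, 3.01, 3.01].

### API

Orientations are given as a 3x3 rotation matrix whose columns are the frame's x, y, z axes.
In Python, from rig import robot gives the robot as it stands. Calls block until the motion is done:
- robot.move_ptp(position, orientation): joint-space move of the TCP to a pose.
- robot.move_linear(position, velocity=0.15, frame=None, threshold=None): straight line of the TCP; frame=None keeps the orientation; velocity is the mean speed in m/s. With threshold (N) it stops when the force on the tool has changed by that much, and returns True; else False.
- robot.goto_joints(angles): joint-space move.
- robot.gripper_to(opening): finger opening in m; the grip force is fixed at half the most; returns when the fingers have stopped.
- robot.pause(seconds).
- robot.ik(position, orientation): joint angles nearest the present ones, or None.
- robot.get_state(): the state.
- robot.grab_frame(name): name is "side" or "top" or "wrist"; returns the picture (420x560x3 uint8, red, green, blue); there is no depth.
- robot.camera_info(name): a dict with "fx", "fy", "cx", "cy" (pixels), "dist" ([k1, k2, p1, p2, k3] as OpenCV has them; the pictures are not rectified), "rvec" (rotation vector, rad) and "tvec" (3), from world to camera coordinates, as OpenCV has them. Camera axes: x right, y down, z forward; pixel columns grow to the right and rows downward; lengths in m; the calibration is good to about 2 mm. A picture is of the moment at which its call begins: read the wrist's pose just before it. camera_info takes no time and is no camera call; for the wrist camera it gives the pose at the moment of the call.
A pose or a line that the arm cannot do raises robot.PlanningError and nothing moves.
- robot.sign_off(): hands the job in; it is judged then, once.
The state is a dict: "time": time; "qpos": joint angles; "joint_vel": joint speeds; "effort": joint torques, N m; "ee_pos": TCP position; "tool_rot": TCP orientation; "force": force on the tool from outside, world axes, zero at the start; "moment": the same for the moment, N m; "opening": finger opening in m; "grasp_force": force on a finger pad.
Only numpy, scipy, OpenCV 4.12 (cv2) and the standard library are available. Lean on these libraries where they do the work, as an engineer would, in place of code of your own. Each camera call takes 0.05 s, during which the arm holds its last target. There are 200 camera calls.

## Working session

There is one attempt and no reset: what is moved stays moved. The work goes in short steps, each a Python script; the robot and the scene stay as the last script left them, time stands still between calls to the robot, and variables do not carry over. Pictures are saved under pics/ and viewed, at most 14 in all, crops included, and the job is handed in when it is done.

```bash
ls; mkdir -p pics; python3 - <<'E'
from rig import robot
import cv2
for n in("top","side"):
    im=robot.grab_frame(n); cv2.imwrite(f"pics/{n}0.png",cv2.resize(im[:,:,::-1],(800,600),interpolation=cv2.INTER_CUBIC))
    print(n,robot.camera_info(n))
print(robot.get_state())
E
```

```text
pics
top {'fx': 391.81706526713447, 'fy': 391.81706526713447, 'cx': 273.127567343338, 'cy': 210.13890277050814, 'dist': array([-0.07771947,  0.        ,  0.        ,  0.        ,  0.        ]), 'rvec': array([ 2.20192726, -2.16647269,  0.10131406]), 'tvec': array([-0.01638024,  0.55942745,  0.95439084])}
side {'fx': 503.5960054791684, 'fy': 503.5960054791684, 'cx': 284.23436143420025, 'cy': 208.98575603668706, 'dist': array([0.00447922, 0.        , 0.        , 0.        , 0.        ]), 'rvec': array([ 2.37323614, -0.55241688,  0.21885858]), 'tvec': array([-0.48328805,  0.23653776,  0.97781771])}
{'time': 0.1, 'qpos': array([-1.33550851,  0.41791734, -0.01029483,  1.61409385,  0.00469663,
        1.11071773, -0.05299204]), 'joint_vel': array([ 0.00084755, -0.00134015, -0.00135678,  0.00026021, -0.00112362,
        0.00012584, -0.00064061]), 'effort': array([ 1.54212885e-03, -8.52577543e+01,  6.41354229e-01, -4.26693463e+01,
       -4.86186391e-02,  1.63211214e-02,  5.55046654e-05]), 'ee_pos': array([0.17071831, 0.60090287, 0.22389442]), 'tool_rot': array([[-9.61940077e-01,  2.73260390e-01, -2.19768211e-04],
       [ 2.73260465e-01,  9.61939462e-01, -1.09070059e-03],
       [-8.66415528e-05, -1.10924257e-03, -9.99999381e-01]]), 'force': array([-0.56900471, -1.29570137,  0.4797967 ]), 'moment': array([ 0.02061576,  0.01107267, -0.05295921]), 'grasp_force': 0.0, 'opening': 0.09379346899803225}
```

View pics/top0.png

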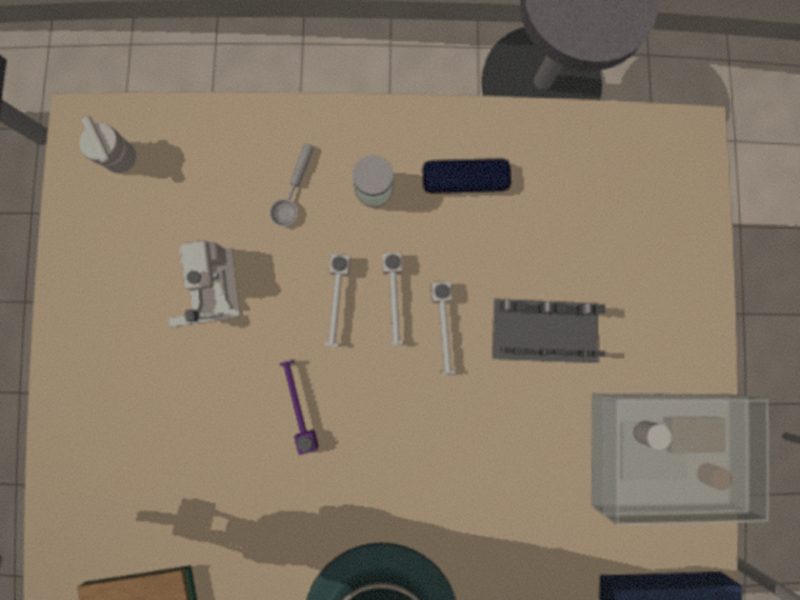

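View pics/side0.png

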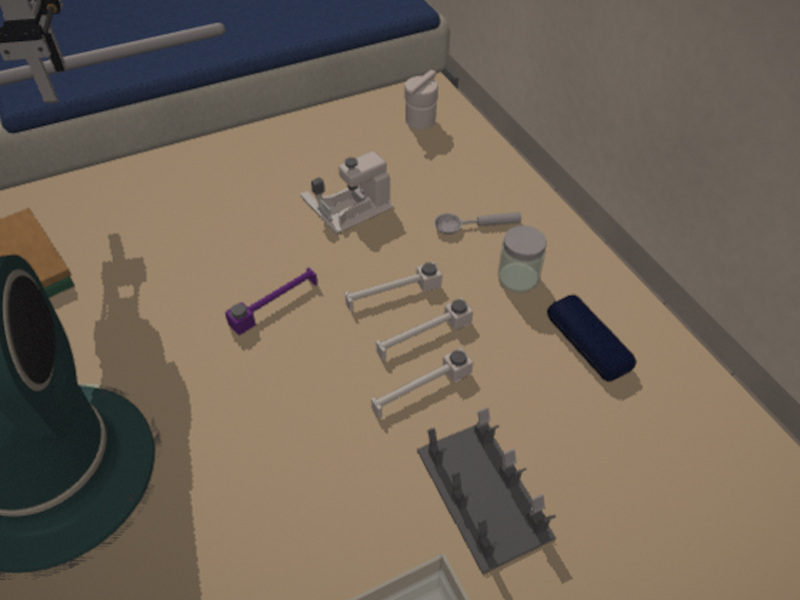

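Top view: three white spoons, boxes at (340,264), (393,262) and (442,291), tails at (332,343), (399,342) and (449,372). They fit the description. The spoon-shaped purple object at (305,441) is the excluded one. The press is at (205,285) with its knob at (192,315) and mouth facing down. The rack is at (547,330), jaws on the upper side. Next I'll take closer wrist views.

```bash
cat > h.py <<'E'
from rig import robot
import numpy as np, cv2
D=np.diag([1.,-1,-1])
def Rz(a): # tool down, closing axis across heading a
    c,s=np.cos(a),np.sin(a); return np.array([[c,-s,0],[s,c,0],[0,0,1]])@D
def p2w(uv,z,ci):
    K=np.array([[ci["fx"],0,ci["cx"]],[0,ci["fy"],ci["cy"]],[0,0,1]])
    R=cv2.Rodrigues(np.array(ci["rvec"]))[0]; t=np.array(ci["tvec"]).reshape(3)
    n=cv2.undistortPoints(np.array(uv,float).reshape(-1,1,2),K,np.array(ci["dist"])).reshape(-1,2)
    d=np.c_[n,np.ones(len(n))]@R; o=-R.T@t; z=np.broadcast_to(z,len(n))
    return o+d*((z-o[2])/d[:,2])[:,None]
def w2p(P,ci):
    K=np.array([[ci["fx"],0,ci["cx"]],[0,ci["fy"],ci["cy"]],[0,0,1]])
    return cv2.projectPoints(np.array(P,float).reshape(-1,1,3),np.array(ci["rvec"]),np.array(ci["tvec"]),K,np.array(ci["dist"]))[0].reshape(-1,2)
E
python3 - <<'E'
from h import *
import pickle
ci=robot.camera_info("top")
px=np.array([[340,264],[332,343],[393,262],[399,342],[442,291],[449,372],[192,316],[195,279],[220,285],[495,299],[602,306],[598,362],[493,358]])*.7
z=[.037,.02]*3+[.075,.09,.006]+[.006]*4
w=p2w(px,z,ci); print(w.round(3))
def look(n,p,a):
    for R in(Rz(a),Rz(a+np.pi)):
        q=robot.ik(p,R); 
        if q is not None: print(n,q.round(2) if hasattr(q,'round') else q)
    robot.move_ptp(p,R if q is not None else Rz(a))
    c=robot.camera_info("wrist"); im=robot.grab_frame("wrist")
    pickle.dump((c,im,robot.get_state()),open(f"{n}.pkl","wb"))
    return im
ims=[]
for n,p in(("press",w[8]+[-.05,0,0]),("sp1",(w[0]+w[1]+w[2]+w[3])/4),("sp2",(w[4]+w[5])/2),("rack",w[9:].mean(0))):
    p=p.copy();p[2]=.30
    ims.append(look(n,p,0))
m=np.vstack([np.hstack(ims[:2]),np.hstack(ims[2:])])
cv2.imwrite("pics/m.png",cv2.resize(m[:,:,::-1],(800,600),interpolation=cv2.INTER_AREA)); print(robot.get_state()["time"])
E
```

```text
[[ 0.62   0.081  0.037]
 [ 0.483  0.093  0.02 ]
 [ 0.625 -0.011  0.037]
 [ 0.487 -0.024  0.02 ]
 [ 0.576 -0.096  0.037]
 [ 0.436 -0.112  0.02 ]
 [ 0.524  0.322  0.075]
 [ 0.584  0.314  0.09 ]
 [ 0.583  0.297  0.006]
 [ 0.566 -0.195  0.006]
 [ 0.557 -0.39   0.006]
 [ 0.456 -0.381  0.006]
 [ 0.461 -0.191  0.006]]
press [-1.05  0.39  0.66  1.58 -0.25  1.26 -1.92]
press [-0.69  0.33  0.17  1.56 -0.06  1.25  1.06]
sp1 [-0.96  0.38  1.09  1.72 -0.35  1.26 -1.36]
sp1 [-0.37  0.23  0.3   1.71 -0.07  1.21  1.52]
sp2 [-0.77  0.26  1.09  1.81 -0.25  1.22 -1.18]
sp2 [-0.2   0.16  0.39  1.8  -0.06  1.2   1.78]
rack [-0.32  0.46  1.09  1.65 -0.43  1.29 -0.73]
rack [ 0.06  0.31  0.52  1.63 -0.16  1.24  2.18]
4.4833
```

View pics/m.png

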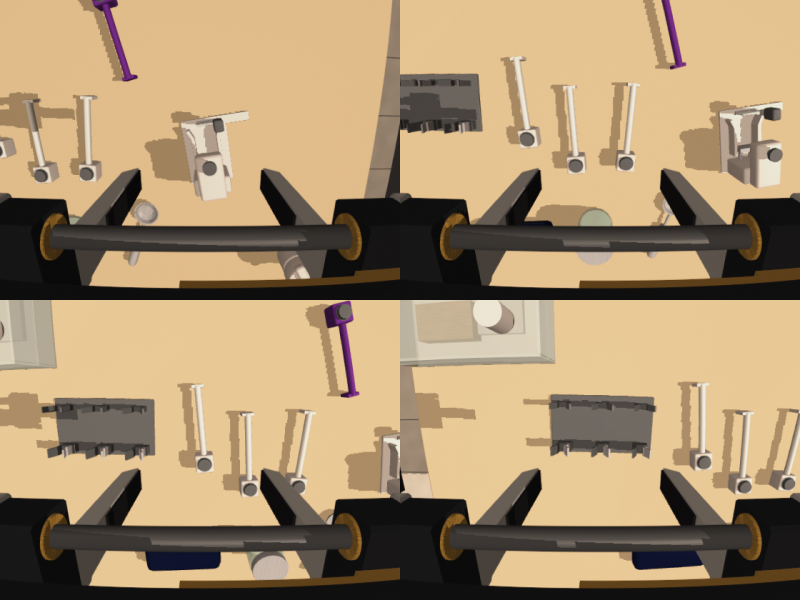

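Montage: press (top-left) with its knob at (217,125); spoons in the other three frames with boxes towards the bottom; rack (bottom-right) centred at (602,425). I'll get closer views of the press and rack for exact values.

```bash
python3 - <<'E'
from h import *
import pickle
c=robot.camera_info("wrist");R=cv2.Rodrigues(c["rvec"])[0]; s=robot.get_state()
print("cam in tool",(s["tool_rot"].T@(-R.T@c["tvec"]-s["ee_pos"])).round(3),"axis",R[2].round(2),c["fx"])
ims=[]
for n,p in(("rack2",[.56,-.29,.19]),("press2",[.62,.305,.21])):
    robot.move_ptp(p,Rz(np.pi))
    c=robot.camera_info("wrist"); im=robot.grab_frame("wrist")
    pickle.dump((c,im),open(f"{n}.pkl","wb"))
    ctr=w2p([p[0]-.04,p[1],.03],c)[0]; print(n,ctr)
    u,v=(ctr-[100,75]).astype(int); u=max(u,0);v=max(v,0); print(u,v)
    a=cv2.resize(im[v:v+150,u:u+200,::-1],(800,600),interpolation=cv2.INTER_CUBIC)
    cv2.imwrite(f"pics/{n}.png",a)
E
```

```text
cam in tool [ 0.073  0.001 -0.16 ] axis [ 0.25 -0.   -0.97] 342.3574990367589
rack2 [280.10123193 154.74937419]
180 79
press2 [281.60934681 152.27684178]
181 77
```

View pics/rack2.png

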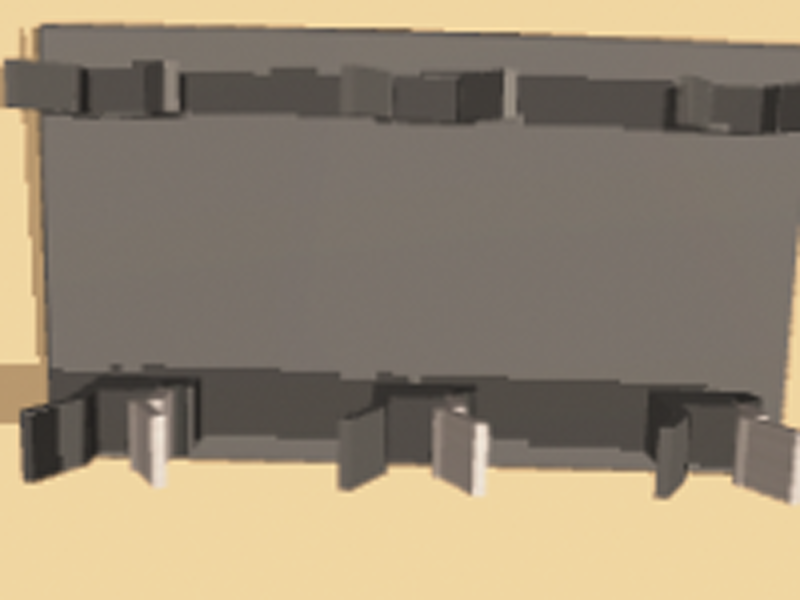

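View pics/press2.png

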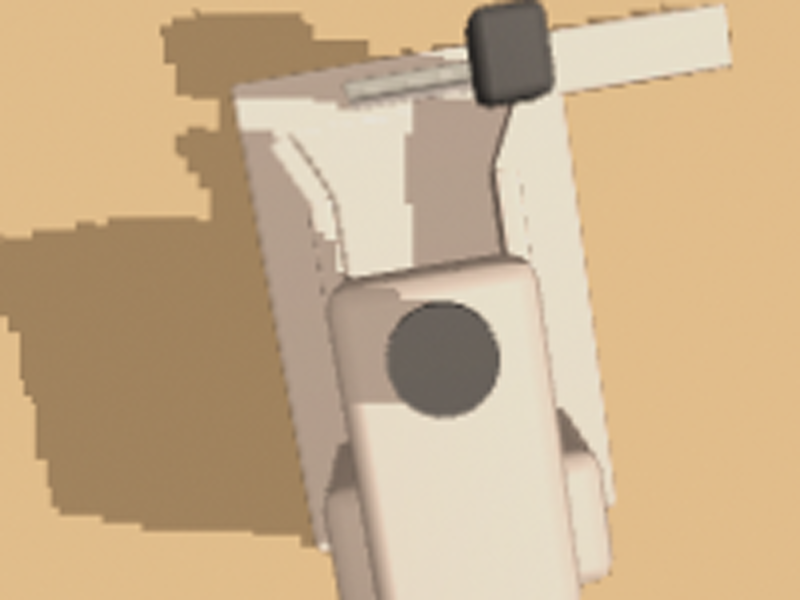

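Rack: jaw clips at the bottom of the crop with mouth midpoints near (92,450), (412,455) and (730,462); rear forks at the top. Press: knob top at (510,50), gate closed, channel walls ending at (345,275) and (503,255), base edges (235,90)→(320,545) and (565,100)→(612,500).

```bash
python3 - <<'E'
from h import *
import pickle
def P(n,u,v,pts):
    c,_=pickle.load(open(n+".pkl","rb")); r=[]
    for a,b,z in pts: r.append(p2w([[u+a/4-.375,v+b/4-.375]],z,c)[0])
    r=np.array(r); print(n);print(r.round(4)[:,:2]); return r
r=P("rack2",180,79,[(40,26,.006),(800,45,.006),(50,455,.006),(200,460,.006),(640,470,.006),
 (25,445,.06),(160,450,.06),(345,455,.06),(480,455,.06),(663,460,.06),(797,465,.06),(342,90,.06),(512,92,.06),(5,85,.06),(175,85,.06)])
p=P("press2",181,77,[(235,90,.006),(320,545,.006),(565,100,.006),(612,500,.006),(510,50,.075),
 (555,35,.006),(725,8,.006),(560,95,.006),(730,65,.006),(345,275,.028),(503,255,.028),(280,140,.028),(512,105,.028),(345,92,.035),(470,75,.035)])
a=lambda r,i,j:round(np.arctan2(*(r[j]-r[i])[1::-1]),3)
print("rack yaw y-dirs",a(r,0,1)-np.pi/2,a(r,3,4)-np.pi/2,a(r,6,10)-np.pi/2,"x",a(r,0,2))
print("press x",a(p,0,1),a(p,2,3),"y",a(p,5,6)-np.pi/2,a(p,7,8)-np.pi/2,a(p,13,14)-np.pi/2)
E
```

```text
rack2
[[ 0.4549 -0.3778]
 [ 0.459  -0.1935]
 [ 0.5611 -0.3812]
 [ 0.5624 -0.3422]
 [ 0.5649 -0.2284]
 [ 0.5473 -0.3721]
 [ 0.5485 -0.3425]
 [ 0.5495 -0.3022]
 [ 0.5495 -0.2729]
 [ 0.5505 -0.233 ]
 [ 0.5515 -0.2034]
 [ 0.473  -0.3022]
 [ 0.4734 -0.2674]
 [ 0.4715 -0.3717]
 [ 0.4719 -0.3365]]
press2
[[0.5278 0.2618]
 [0.6487 0.2818]
 [0.5304 0.3464]
 [0.636  0.362 ]
 [0.5237 0.3269]
 [0.5143 0.3434]
 [0.5074 0.3866]
 [0.5292 0.345 ]
 [0.5214 0.3885]
 [0.5734 0.2904]
 [0.5685 0.3294]
 [0.5408 0.275 ]
 [0.5327 0.3311]
 [0.53   0.2911]
 [0.5261 0.3206]]
rack yaw y-dirs -0.022796326794896515 -0.021796326794896626 -0.021796326794896626 x -0.032
press x 0.164 0.147 y 0.16020367320510354 0.17720367320510344 0.1302036732051035
```

```bash
cat >> h.py <<'E'
YP=.158; U=np.array([np.cos(YP),np.sin(YP),0]); N=np.array([-U[1],U[0],0]); HOME=np.array([.5074,.2997,.028])
YR=-.022; UR=np.array([np.cos(YR),np.sin(YR),0]); NR=np.array([-UR[1],UR[0],0]); RACK=np.array([.510,-.286,.034])
SLOT={1:RACK+.07*NR,2:RACK,3:RACK-.07*NR}
def st(*a):
    s=robot.get_state(); print(*a,"t%.1f"%s["time"],"pos",s["ee_pos"].round(4),"F",s["force"].round(1),"op%.4f"%s["opening"],"g%.0f"%s["grasp_force"]); return s
def snap(n,cam="wrist",crop=None):
    c=robot.camera_info(cam); im=robot.grab_frame(cam); import pickle; pickle.dump((c,im),open(n+".pkl","wb"))
    a=im if crop is None else im[crop[1]:crop[3],crop[0]:crop[2]]
    cv2.imwrite(f"pics/{n}.png",cv2.resize(a[:,:,::-1],(800,600),interpolation=cv2.INTER_CUBIC))
E
python3 - <<'E'
from h import *
k=np.array([.5237,.3273,0]); R=Rz(np.pi+YP)
robot.gripper_to(.06)
robot.move_ptp(k+[0,0,.13],R)
print(robot.move_linear(k+[0,0,.07],.1,threshold=10)); st("down")
robot.gripper_to(0); s=st("grip")
p=s["ee_pos"]; print(robot.move_linear(p+N*.075,.05,threshold=15)); s=st("open"); print("travel",(s["ee_pos"]-p)@N,(s["ee_pos"]-p)@U)
robot.gripper_to(.05); robot.move_linear(robot.get_state()["ee_pos"]+[0,0,.08])
robot.move_ptp([.62,.305,.21],Rz(np.pi)); snap("press3",crop=(150,60,430,270))
E
```

```text
False
down t9.3 pos [0.5241 0.3274 0.0704] F [-0.9  1.2 -0.3] op0.0597 g0
grip t10.1 pos [0.5237 0.3273 0.07  ] F [ 0.2 -0.7  1.5] op0.0158 g30
True
open t11.1 pos [0.5155 0.378  0.0699] F [-0.4 -6.9 10.9] op0.0160 g30
travel 0.051326686485676495 -0.00011725913165702397
```

View pics/press3.png

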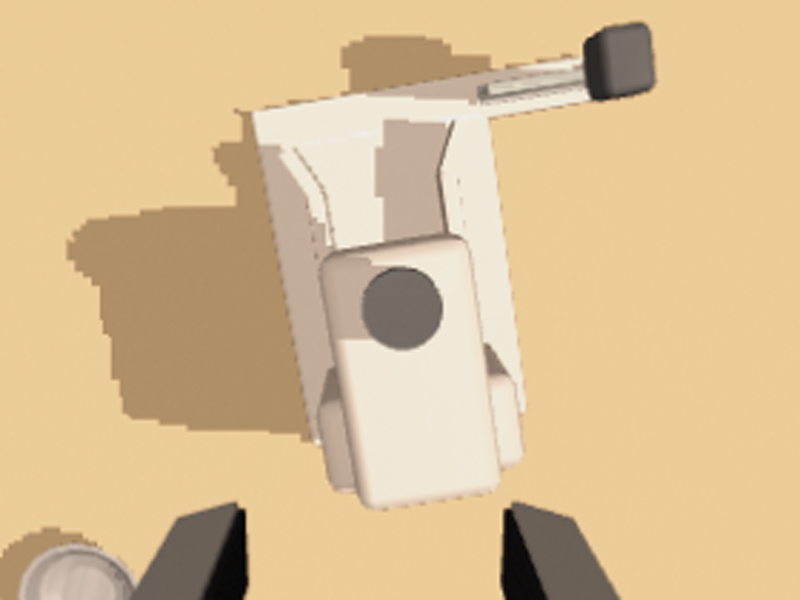

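The gate moved 51 mm to its end stop, so it had started about 9 mm open, and the mouth is now clear. The knob is at (620,60). Now a spoon locator based on an orthographic remap of the wrist image.

```bash
cat >> h.py <<'E'
def ortho(im,c,ctr,z,h=.11,st=.0005):
    g=np.arange(-h,h,st); X,Y=np.meshgrid(ctr[0]+g,ctr[1]+g,indexing="ij")
    p=w2p(np.c_[X.ravel(),Y.ravel(),np.full(X.size,z)],c).astype(np.float32).reshape(X.shape+(2,))
    return cv2.remap(im,p[...,0],p[...,1],cv2.INTER_LINEAR),X,Y
def locate(mid,ang,name=None,off=.05,zl=.22,tol=.03):
    """look down at a spoon near mid, heading ang; returns refined mid(xy), heading"""
    robot.move_ptp([mid[0]+off,mid[1],zl],Rz(np.pi))
    c=robot.camera_info("wrist"); im=robot.grab_frame("wrist")
    o,X,Y=ortho(im,c,mid,.022); hsv=cv2.cvtColor(o,cv2.COLOR_RGB2HSV)
    w=((hsv[...,1]<70)&(hsv[...,2]>110)).astype(np.uint8)
    n,L,S,C=cv2.connectedComponentsWithStats(w)
    d=lambda i:np.min(np.hypot(X[L==i]-mid[0],Y[L==i]-mid[1])) if S[i,4]>3000 else 9
    i=min(range(1,n),key=d); m=np.c_[X[L==i],Y[L==i]]
    o2,X2,Y2=ortho(im,c,mid,.039); h2=cv2.cvtColor(o2,cv2.COLOR_RGB2HSV)
    dk=((h2[...,1]<70)&(h2[...,2]<110)).astype(np.uint8)
    n2,L2,S2,C2=cv2.connectedComponentsWithStats(dk)
    far=m.mean(0); box=m[np.argmax(((m-far)@[np.cos(ang),np.sin(ang)]))]
    cand=[j for j in range(1,n2) if 400<S2[j,4]<4000]
    P=lambda j:np.array([X2[L2==j].mean(),Y2[L2==j].mean()])
    j=min(cand,key=lambda j:np.hypot(*(P(j)-box))); lid=P(j)
    a=ang
    for _ in range(3):
        u=np.array([np.cos(a),np.sin(a)]); q=(m-lid)@u; r=m[(q>-.130)&(q<-.03)]
        if _: n_=np.array([-u[1],u[0]]); r=r[abs((r-lid)@n_)<.015]
        v=cv2.fitLine(r.astype(np.float32),cv2.DIST_HUBER,0,.001,.001).ravel(); e=v[:2]*np.sign(v[:2]@u); a=np.arctan2(e[1],e[0])
    b=v[2:]+e*((lid-v[2:])@e); res=b-.078*e
    q=(m-res)@e; print(name,"mid",res.round(4),"ang %.3f"%a,"lid off axis %.4f"%np.hypot(*(lid-b)),"lid area mm2 %.0f"%(S2[j,4]*.25),"extent",q.min().round(4),q.max().round(4))
    return res,a,o
E
python3 - <<'E'
from h import *
out=[]
for n,b,t in(("A",(.62,.081),(.483,.093)),("B",(.625,-.011),(.487,-.024)),("C",(.576,-.096),(.436,-.112))):
    b=np.array(b);t=np.array(t);d=b-t;a=np.arctan2(d[1],d[0])
    m,a2,o=locate(b-.078*d/np.hypot(*d),a,n); out.append(o)
cv2.imwrite("pics/loc.png",cv2.resize(np.hstack(out)[:,:,::-1],(800,267)))
st()
E
```

```text
Traceback (most recent call last):
  File "h.py", line 48, in locate
    v=cv2.fitLine(r.astype(np.float32),cv2.DIST_HUBER,0,.001,.001).ravel(); e=v[:2]*np.sign(v[:2]@u); a=np.arctan2(e[1],e[0])
      ~~~~~~~~~~~^^^^^^^^^^^^^^^^^^^^^^^^^^^^^^^^^^^^^^^^^^^^^^^^^
cv2.error: OpenCV(4.12.0) /io/opencv/modules/imgproc/src/linefit.cpp:50: error: (-215:Assertion failed) count > 0 in function 'fitLine2D_wods'
```

```bash
python3 - <<'E'
from h import *
c=robot.camera_info("wrist"); im=robot.grab_frame("wrist")
o,X,Y=ortho(im,c,[.547,.087],.022); hsv=cv2.cvtColor(o,cv2.COLOR_RGB2HSV)
w=((hsv[...,1]<70)&(hsv[...,2]>110)).astype(np.uint8)*255
cv2.imwrite("pics/loc.png",np.hstack([cv2.resize(o,(400,400))[:,:,::-1],cv2.resize(cv2.merge([w]*3),(400,400))]))
print(hsv[200:240:4,200,:],hsv[60,150:290:10].tolist(),st())
E
```

```text
t14.1 pos [0.5924 0.0901 0.2196] F [-0.4 -0.2  0.1] op0.0500 g0
[[ 18  99 201]
 [ 18  99 201]
 [ 17  99 203]
 [ 18  99 203]
 [ 20  87 237]
 [ 20  87 237]
 [ 20  87 237]
 [ 20  87 237]
 [ 20  87 237]
 [ 20  87 237]] [[19, 88, 237], [20, 87, 237], [20, 87, 237], [20, 87, 237], [19, 87, 237], [20, 87, 237], [19, 87, 237], [20, 87, 237], [20, 87, 237], [19, 87, 237], [20, 87, 237], [20, 87, 237], [20, 87, 237], [20, 87, 237]] {'time': 14.1, 'qpos': array([-0.55682054,  0.40406614,  0.462031  ,  1.69839661, -0.19968296,
        1.08633318,  1.54032117]), 'joint_vel': array([ 0.00287276, -0.0004964 ,  0.00603072,  0.0014793 ,  0.00025944,
        0.00152574,  0.00294087]), 'effort': array([ 9.06159002e-01, -7.74629617e+01,  9.44569856e+00, -4.10729134e+01,
        4.80240758e-02,  8.15315335e-02, -1.28372217e-02]), 'ee_pos': array([0.59243145, 0.09008612, 0.21962724]), 'tool_rot': array([[-9.99995668e-01, -2.91567255e-03, -4.02306065e-04],
       [-2.91576510e-03,  9.99995723e-01,  2.29663665e-04],
       [ 4.01634720e-04,  2.30835700e-04, -9.99999893e-01]]), 'force': array([-0.39341019, -0.215317  ,  0.07998924]), 'moment': array([-0.01743509, -0.00721148, -0.01047122]), 'grasp_force': 0.0, 'opening': 0.05004642584438217}
```

View pics/loc.png

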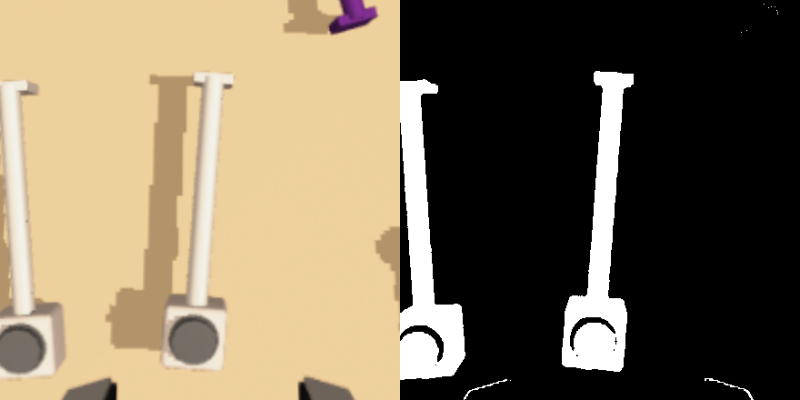

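The crop shows the middle spoon cleanly segmented, with its tail at (215,78) and box at (195,335). The lid only needs a looser darkness threshold.

```bash
sed -i 's/(h2\[...,2\]<110)/(h2[...,2]<150)/' h.py; python3 - <<'E'
from h import *
out=[]
for n,b,t in(("B",(.625,-.011),(.487,-.024)),("C",(.576,-.096),(.436,-.112)),("A",(.62,.081),(.483,.093))):
    b=np.array(b);t=np.array(t);d=b-t;a=np.arctan2(d[1],d[0])
    m,a2,o=locate(b-.078*d/np.hypot(*d),a,n)
st()
E
```

```text
B mid [ 0.5454 -0.0139] ang 0.068 lid off axis 0.0007 lid area mm2 522 extent -0.0647 0.0997
C mid [ 0.4957 -0.1027] ang 0.093 lid off axis 0.0006 lid area mm2 515 extent -0.0648 0.1
A mid [0.5409 0.0898] ang -0.075 lid off axis 0.0006 lid area mm2 522 extent -0.0647 0.0995
t16.0 pos [0.5923 0.0871 0.22  ] F [-1.  -0.2  0.8] op0.0501 g0
```

```bash
cat >> h.py <<'E'
def pick(mid,a,lift=.12):
    p=np.array([mid[0],mid[1],0]); robot.gripper_to(.05)
    robot.move_ptp(p+[0,0,.12],Rz(np.pi+a)); hit=robot.move_linear(p+[0,0,.022],.1,threshold=8); st("at",hit)
    robot.gripper_to(0); s=st("grip")
    robot.move_linear(p+[0,0,lift],.15); s=st("lift"); return s
def press(hold=11):
    R=Rz(np.pi+YP); up=HOME-U*.105
    robot.move_ptp(up+[0,0,.09],R); robot.move_linear(up+[0,0,.001],.1)
    f0=st("pre")["force"]
    hit=robot.move_linear(HOME-U*.014+[0,0,.001],.08,threshold=8); st("in",hit)
    if hit: return False
    hit=robot.move_linear(HOME+U*.003,.02,threshold=28); 
    for _ in range(4):
        s=st("push",hit); print("  Fx %.1f  along %.4f lat %.4f"%((s["force"]-f0)@U,(s["ee_pos"]-HOME)@U,(s["ee_pos"]-HOME)@N)); robot.pause(hold/4)
    return True
E
python3 - <<'E'
from h import *
m,a,_=locate(np.array([.5409,.0898]),-.075,"A")
pick(m,a); press(); snap("pr","side",crop=(180,90,300,180))
E
```

```text
A mid [0.5408 0.0898] ang -0.076 lid off axis 0.0005 lid area mm2 523 extent -0.0645 0.0998
at False t18.2 pos [0.5412 0.0899 0.0226] F [-0.6  0.7  0.1] op0.0501 g0
grip t18.9 pos [0.5408 0.0899 0.022 ] F [-1.1  0.1  2.4] op0.0110 g30
lift t19.7 pos [0.5404 0.0899 0.1193] F [-0.2 -0.3 -0.3] op0.0109 g30
pre t21.7 pos [0.404  0.2834 0.0295] F [-0.1  0.6 -0.3] op0.0109 g30
in False t23.0 pos [0.4932 0.2975 0.029 ] F [ 1.2  0.7 -0.4] op0.0110 g30
push True t23.6 pos [0.5032 0.299  0.027 ] F [-2.7 -0.8  7.5] op0.0112 g30
  Fx -2.8  along -0.0042 lat 0.0000
push True t26.4 pos [0.5032 0.299  0.027 ] F [-2.6 -1.   5.8] op0.0110 g30
  Fx -2.7  along -0.0042 lat -0.0000
push True t29.1 pos [0.5032 0.299  0.0269] F [-1.4  0.1  5.4] op0.0112 g30
  Fx -1.3  along -0.0042 lat -0.0000
push True t31.9 pos [0.5032 0.299  0.0269] F [-1.5 -0.8  4.4] op0.0109 g30
  Fx -1.6  along -0.0042 lat -0.0000
```

View pics/pr.png

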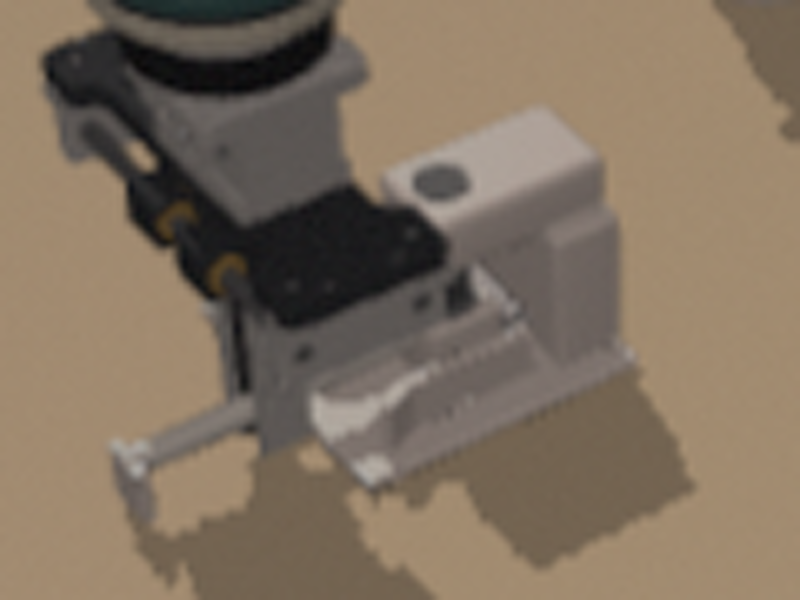

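Side view: the spoon's box is inside the press under the plunger and the gripper clears the arm. The push stopped 4 mm short at the force threshold, so I'll continue in small steps.

```bash
python3 - <<'E'
from h import *
for d in(-.002,0,.002,.003,.004,.005):
    h=robot.move_linear(HOME+U*d+[0,0,.001],.02,threshold=40); robot.pause(.3)
    s=st(d,h); print("  Fx %.1f along %.4f"%(s["force"]@U,(s["ee_pos"]-HOME)@U))
    if s["force"]@U<-19: break
E
```

```text
-0.002 False t35.3 pos [0.5042 0.2991 0.0284] F [-7.2 -1.5  0.5] op0.0113 g30
  Fx -7.4 along -0.0033
0 False t35.9 pos [0.5049 0.2993 0.0281] F [-14.7  -2.4   2.5] op0.0110 g30
  Fx -14.9 along -0.0025
0.002 False t36.4 pos [0.5051 0.2993 0.0277] F [-23.7  -5.2   8.9] op0.0107 g30
  Fx -24.2 along -0.0023
```

```bash
python3 - <<'E'
from h import *
for i in range(4):
    robot.pause(2.6); s=st(); print("  Fx %.1f along %.4f"%(s["force"]@U,(s["ee_pos"]-HOME)@U))
robot.move_linear(HOME-U*.02+[0,0,.002],.05); st("back")
robot.move_linear(HOME-U*.11+[0,0,.002],.12); robot.move_linear(HOME-U*.11+[0,0,.15],.2); st("up")
# show to side camera: lid
snap("lid","side",crop=(150,60,350,210))
E
```

```text
t39.0 pos [0.5051 0.2993 0.0277] F [-25.2  -5.1   9.4] op0.0111 g30
  Fx -25.7 along -0.0024
t41.6 pos [0.5051 0.2993 0.0277] F [-24.9  -4.5   9.6] op0.0111 g30
  Fx -25.3 along -0.0024
t44.2 pos [0.5051 0.2993 0.0277] F [-25.1  -5.4   8.2] op0.0108 g30
  Fx -25.7 along -0.0024
t46.8 pos [0.5051 0.2993 0.0277] F [-25.   -4.5   8.3] op0.0115 g30
  Fx -25.4 along -0.0023
back t47.4 pos [0.488  0.2967 0.0302] F [-0.5 -0.3 -0.2] op0.0114 g30
up t49.2 pos [0.3985 0.2821 0.1771] F [-1.2 -0.6 -1.5] op0.0109 g30
```

View pics/lid.png

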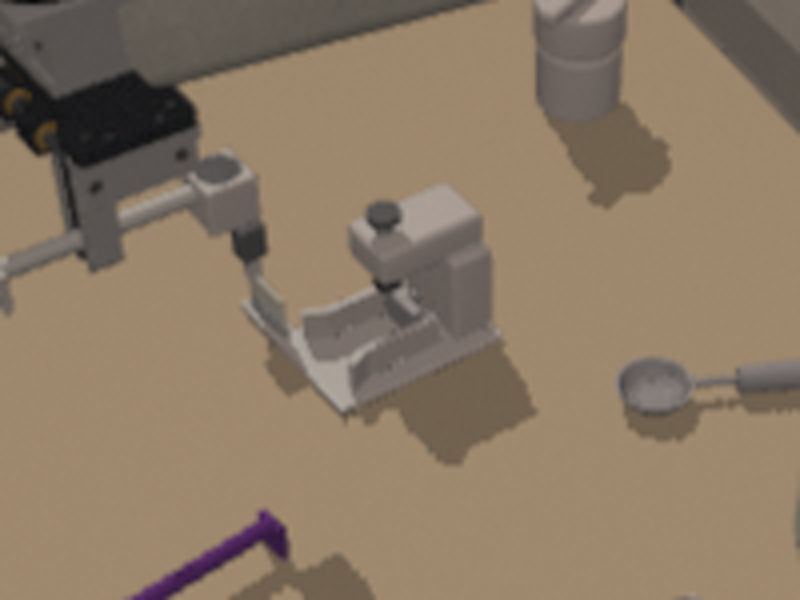

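The lid is flush with the box and the gate stands open. Next, place this spoon in slot 3.

```bash
cat >> h.py <<'E'
def place(k,dx=0):
    p=SLOT[k]+UR*dx; R=Rz(np.pi+YR); z=np.array([0,0,1.])
    robot.move_ptp(p+.13*z,R); robot.move_linear(p+.045*z,.15); f0=st("above")["force"][2]
    for d in(.03,.02,.012,.006,.002,0,-.002,-.004):
        h=robot.move_linear(p+d*z,.04,threshold=45); robot.pause(.15); s=robot.get_state(); f=s["force"]-[0,0,f0]
        print("  d%.3f z %.4f F"%(d,s["ee_pos"][2]),f.round(1),h)
        if h or (d<=0 and f[2]>25): break
E
python3 - <<'E'
from h import *
place(3); st()
E
```

```text
above t52.3 pos [ 0.5087 -0.3564  0.0798] F [ 0.1 -0.7 -0.2] op0.0110 g30
  d0.030 z 0.0642 F [-0.3 -0.2 -0.9] False
  d0.020 z 0.0541 F [ 0.2 -0.2  0.1] False
  d0.012 z 0.0461 F [ 0.8 -2.2  1.5] False
  d0.006 z 0.0398 F [-0.3 -2.  -2.1] False
  d0.002 z 0.0359 F [-0.3  0.1 -1. ] False
  d0.000 z 0.0341 F [ 1.6 -0.3  1.8] False
  d-0.002 z 0.0332 F [-2.7  6.3 21.3] False
  d-0.004 z 0.0318 F [-2.7  6.6 29.5] False
t56.1 pos [ 0.5094 -0.3564  0.0318] F [-2.7  6.6 29.3] op0.0111 g30
```

```bash
python3 - <<'E'
from h import *
robot.move_linear(SLOT[3],.05); robot.gripper_to(.04); robot.move_linear(SLOT[3]+[0,0,.12],.2)
m,a,_=locate(np.array([.5454,-.0139]),.068,"B")
snap("r1","side",crop=(230,200,430,350))
pick(m,a); R=Rz(np.pi+YP); up=HOME-U*.105
robot.move_ptp(up+[0,0,.09],R); robot.move_linear(up+[0,0,.0015],.1); st("pre")
print(robot.move_linear(HOME-U*.014+[0,0,.0015],.08,threshold=10)); st("in")
for d in(-.008,-.004,-.001,.002):
    h=robot.move_linear(HOME+U*d+[0,0,.0015],.02,threshold=40); robot.pause(.2)
    s=st(d,h); print("  Fx %.1f along %.4f"%(s["force"]@U,(s["ee_pos"]-HOME)@U))
E
```

```text
B mid [ 0.5453 -0.014 ] ang 0.067 lid off axis 0.0005 lid area mm2 522 extent -0.0646 0.0997
at False t61.2 pos [ 0.5457 -0.014   0.0225] F [-0.2  0.5 -0.4] op0.0500 g0
grip t61.9 pos [ 0.5454 -0.0139  0.022 ] F [0.2 1.  0.6] op0.0114 g30
lift t62.7 pos [ 0.5449 -0.0137  0.1193] F [-0.8  0.  -1.5] op0.0113 g30
pre t65.0 pos [0.404  0.2833 0.0299] F [-0.1 -0.8  0.1] op0.0106 g30
False
in t66.3 pos [0.4931 0.2975 0.0295] F [ 0.2 -0.2 -0.7] op0.0109 g30
-0.008 False t66.9 pos [0.4988 0.2984 0.0292] F [-4.  -0.4  0.4] op0.0112 g30
  Fx -4.0 along -0.0087
-0.004 False t67.5 pos [0.5017 0.2988 0.0288] F [-10.7  -2.1  -0.5] op0.0110 g30
  Fx -10.9 along -0.0057
-0.001 False t68.0 pos [0.504  0.2992 0.0285] F [-13.   -2.7   0.1] op0.0112 g30
  Fx -13.3 along -0.0034
0.002 False t68.5 pos [0.5051 0.2993 0.0279] F [-24.4  -4.9   3.7] op0.0110 g30
  Fx -24.9 along -0.0024
```

View pics/r1.png

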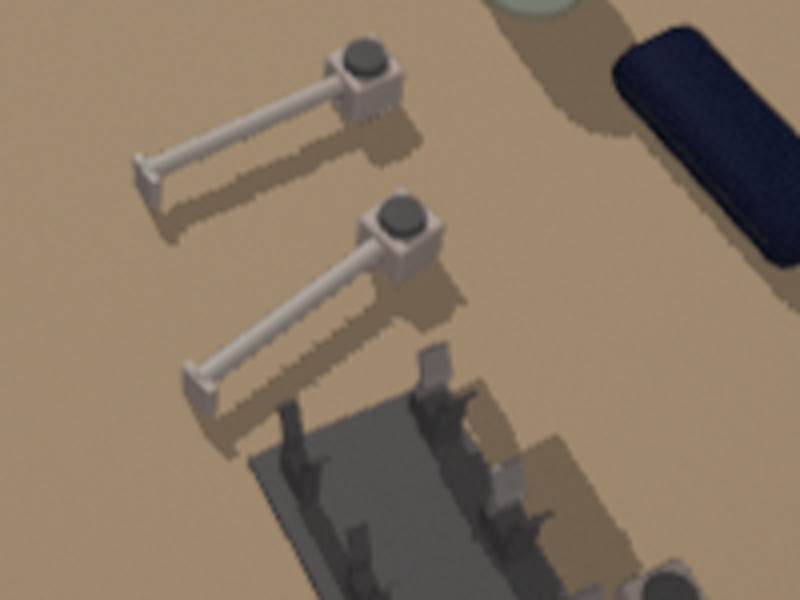

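The third spoon has been knocked: its box is now at (402,218) and its tail at (200,385), near the rack. I'll re-locate it later. The seated spoon's box is at (668,590). Spoon B is now against the stop; after the hold it goes in slot 2.

```bash
cat >> h.py <<'E'
def out():
    for i in range(4):
        robot.pause(2.7); s=st(); print("  Fx %.1f along %.4f"%(s["force"]@U,(s["ee_pos"]-HOME)@U))
    robot.move_linear(HOME-U*.02+[0,0,.002],.05)
    robot.move_linear(HOME-U*.11+[0,0,.002],.12); robot.move_linear(HOME-U*.11+[0,0,.15],.2); st("up")
E
python3 - <<'E'
from h import *
out(); place(2); st()
robot.move_linear(SLOT[2],.05); robot.gripper_to(.04); robot.move_linear(SLOT[2]+[0,0,.12],.2)
robot.move_ptp([.58,-.25,.24],Rz(np.pi)); snap("r2",crop=(130,60,450,300)); st()
E
```

```text
t71.2 pos [0.5051 0.2994 0.0279] F [-25.7  -3.9   3.9] op0.0109 g30
  Fx -26.0 along -0.0023
t73.9 pos [0.5051 0.2993 0.0279] F [-25.2  -4.5   3.1] op0.0112 g30
  Fx -25.6 along -0.0024
t76.6 pos [0.5051 0.2993 0.0279] F [-23.2  -4.7   4.2] op0.0112 g30
  Fx -23.6 along -0.0023
t79.3 pos [0.5051 0.2994 0.0279] F [-25.   -4.3   4. ] op0.0112 g30
  Fx -25.4 along -0.0023
up t81.7 pos [0.3984 0.2822 0.1772] F [-0.1 -0.7 -1.1] op0.0108 g30
above t84.5 pos [ 0.5103 -0.2863  0.0797] F [ 0.8 -0.2 -0.9] op0.0109 g30
  d0.030 z 0.0642 F [ 0.  -0.2  0.1] False
  d0.020 z 0.0541 F [-0.3 -0.1  0.9] False
  d0.012 z 0.0461 F [ 0.6 -2.6  1.7] False
  d0.006 z 0.0399 F [-0.8 -3.4  1. ] False
  d0.002 z 0.0359 F [ 1.5 -1.9 -2.3] False
  d0.000 z 0.0340 F [1.8 1.  4. ] False
  d-0.002 z 0.0326 F [ 0.1  4.7 17.4] False
  d-0.004 z 0.0313 F [-0.3  7.4 26. ] False
t88.2 pos [ 0.5108 -0.2861  0.0313] F [-0.3  7.4 25.2] op0.0111 g30
t90.5 pos [ 0.5792 -0.2501  0.2386] F [ 0.  -0.4  0.6] op0.0398 g0
```

View pics/r2.png

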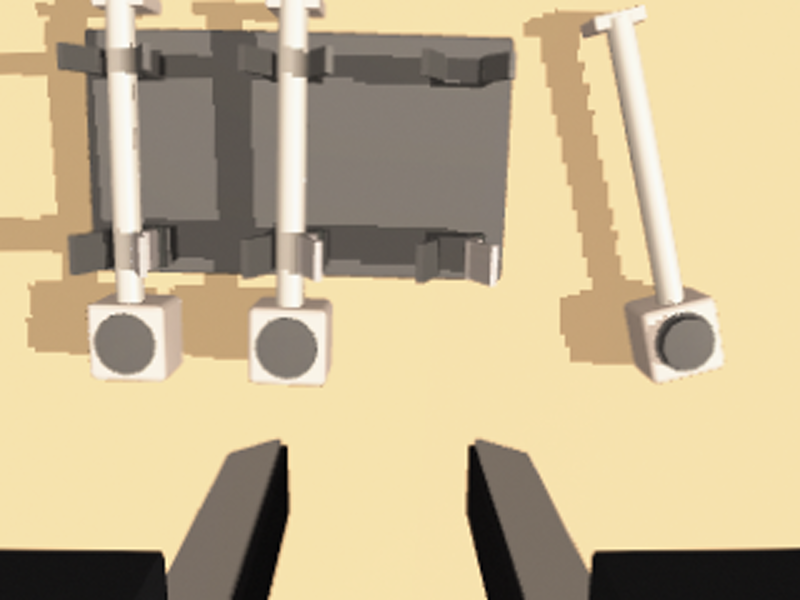

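Both spoons are seated with lids flush: boxes at (125,342) and (288,345), jaws closed over the handles. Spoon C lies free with its box at (685,340) and tail at (613,20). Now process it.

```bash
python3 - <<'E'
from h import *
import pickle
c,_=pickle.load(open("r2.pkl","rb"))
b,t=p2w([[404,196],[375.2,68]],[.037,.025],c)[:,:2]; d=b-t; a=np.arctan2(d[1],d[0])
m,a,_=locate(b-.078*d/np.hypot(*d),a,"C")
pick(m,a); R=Rz(np.pi+YP); up=HOME-U*.105
robot.move_ptp(up+[0,0,.09],R); robot.move_linear(up+[0,0,.0015],.1); st("pre")
print(robot.move_linear(HOME-U*.014+[0,0,.0015],.08,threshold=10)); st("in")
for d in(-.008,-.004,-.001,.002):
    h=robot.move_linear(HOME+U*d+[0,0,.0015],.02,threshold=40); robot.pause(.2)
    s=st(d,h); print("  Fx %.1f along %.4f"%(s["force"]@U,(s["ee_pos"]-HOME)@U))
E
```

```text
C mid [ 0.5117 -0.1329] ang 0.256 lid off axis 0.0005 lid area mm2 508 extent -0.0646 0.1001
at False t93.1 pos [ 0.512  -0.133   0.0225] F [0.4 0.5 0.3] op0.0499 g0
grip t93.8 pos [ 0.5117 -0.1328  0.022 ] F [-0.4  1.3  1.4] op0.0109 g30
lift t94.6 pos [ 0.5114 -0.1325  0.1193] F [-1.2 -0.1 -0.3] op0.0112 g30
pre t97.2 pos [0.404  0.2833 0.0299] F [ 0.  -0.  -0.7] op0.0108 g30
False
in t98.5 pos [0.4931 0.2976 0.0295] F [ 0.2  0.6 -0.2] op0.0109 g30
-0.008 False t99.2 pos [0.4989 0.2984 0.0292] F [-5.2 -1.1 -0.2] op0.0108 g30
  Fx -5.3 along -0.0086
-0.004 False t99.7 pos [0.502  0.2988 0.0289] F [-10.1  -1.4  -0.3] op0.0110 g30
  Fx -10.2 along -0.0055
-0.001 False t100.2 pos [0.5043 0.2992 0.0286] F [-13.6  -3.3  -0. ] op0.0109 g30
  Fx -13.9 along -0.0032
0.002 False t100.7 pos [0.5052 0.2994 0.028 ] F [-25.8  -5.    3.9] op0.0109 g30
  Fx -26.2 along -0.0022
```

```bash
python3 - <<'E'
from h import *
out(); place(1)
robot.move_linear(SLOT[1],.05); robot.gripper_to(.04); robot.move_linear(SLOT[1]+[0,0,.12],.2)
k=np.array([.5155,.378,0])
robot.gripper_to(.05); robot.move_ptp(k+[0,0,.15],Rz(np.pi+YP)); print(robot.move_linear(k+[0,0,.07],.1,threshold=10))
robot.gripper_to(0); p=st("grip")["ee_pos"]
print(robot.move_linear(p-N*.07,.05,threshold=20)); s=st("closed"); print("travel",(s["ee_pos"]-p)@N)
robot.gripper_to(.04); robot.move_linear(robot.get_state()["ee_pos"]+[0,0,.1])
robot.move_ptp([.58,-.25,.24],Rz(np.pi)); a=robot.grab_frame("wrist")[60:300,130:450]
robot.move_ptp([.62,.1,.30],Rz(np.pi)); b=robot.grab_frame("wrist"); b2=robot.grab_frame("side")
cv2.imwrite("pics/fin.png",np.vstack([cv2.resize(a,(400,300)),cv2.resize(b,(400,300))])[:,:,::-1]); 
cv2.imwrite("pics/fin.png",np.hstack([cv2.imread("pics/fin.png"),np.vstack([cv2.resize(b2[190:420,250:450],(400,460)),cv2.resize(b2[90:180,180:300],(400,140))])[:,:,::-1]])); st()
E
```

```text
t103.4 pos [0.5052 0.2994 0.028 ] F [-25.7  -4.8   4.5] op0.0112 g30
  Fx -26.1 along -0.0022
t106.1 pos [0.5052 0.2993 0.028 ] F [-25.7  -4.6   3.4] op0.0113 g30
  Fx -26.1 along -0.0022
t108.8 pos [0.5052 0.2993 0.028 ] F [-25.3  -4.9   3.6] op0.0112 g30
  Fx -25.8 along -0.0022
t111.5 pos [0.5052 0.2994 0.028 ] F [-25.8  -4.8   3.9] op0.0112 g30
  Fx -26.3 along -0.0022
up t113.9 pos [0.3985 0.2822 0.1774] F [ 0.4 -0.2 -1.1] op0.0110 g30
above t116.5 pos [ 0.5118 -0.2162  0.0796] F [-0.2  0.  -0.8] op0.0108 g30
  d0.030 z 0.0641 F [-0.1 -0.8  0.3] False
  d0.020 z 0.0541 F [-0.4  0.2  0. ] False
  d0.012 z 0.0461 F [ 0.9 -2.4  1. ] False
  d0.006 z 0.0400 F [-0.7 -3.5  1. ] False
  d0.002 z 0.0358 F [ 0.9 -2.  -2.2] False
  d0.000 z 0.0340 F [2.1 2.6 4.3] False
  d-0.002 z 0.0326 F [-0.7  4.4 16.9] False
  d-0.004 z 0.0312 F [ 0.   7.1 27.8] False
False
grip t126.0 pos [0.5156 0.3778 0.0701] F [-1.  -1.3  2. ] op0.0155 g30
True
closed t127.1 pos [0.5252 0.3183 0.0701] F [-0.   4.7  3.4] op0.0157 g30
travel -0.06027783824830625
t132.1 pos [0.6201 0.0984 0.3   ] F [0.7 0.7 0.1] op0.0399 g0
```

View pics/fin.png

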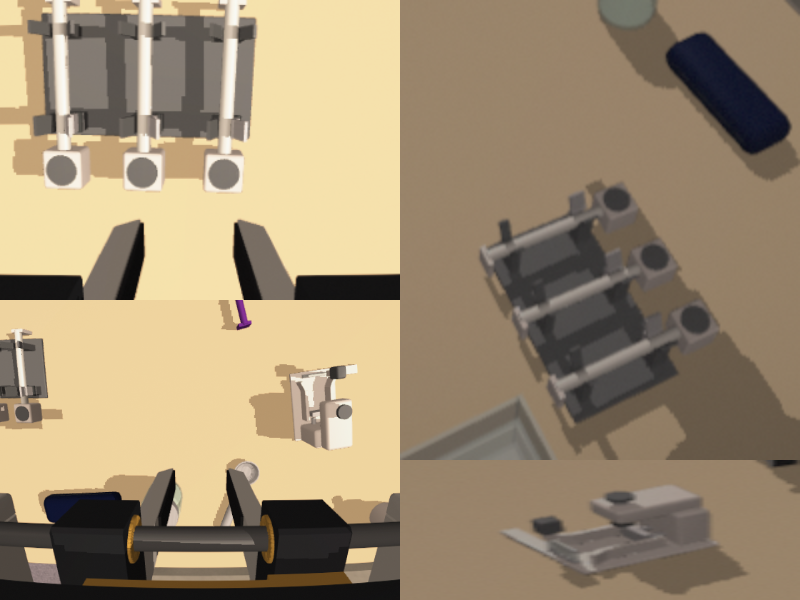

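All three spoons are seated with lids flush: boxes at (65,168), (145,170) and (223,172). The gate has travelled the full 60 mm back to closed, with the knob at (338,372), and nothing is touching the robot. Handing in.

```bash
python3 -c "
from rig import robot
print(robot.sign_off())"
```

```text
the job is handed in; nothing more can be done
None
```

The job is handed in, with no verdict returned: the last pictures show all three spoons seated in the rack, lids flush and boxes at the jaw end, the gate slid the full 60 mm shut, and I saw no sign of the jar, case or metal spoon having moved.

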